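# Hang a half chessboard on the finishing line

### The arm

A 6-joint arm with a two-finger parallel gripper is mounted at the origin on the work surface. World frame = base frame: x ahead of the robot, y to its left, z up, the work surface at z = 0. Lengths are in mm, angles in rad, forces in N, time in s.
With the tool pointing down it reaches from about 225 to 725 mm from the base axis. Payload 3.1 kg.
Tool frame: the origin (TCP) lies between the finger pads; the fingertips stand 19 mm ahead of it and the grasp point (between the pads) is the TCP; z points along the fingers, x is the direction in which the jaws open and shut, and the axes are right-handed (so a half turn about z gives the same grasp; the last joint's range is limited). The gripper opens to 85 mm and grips with 20 to 120 N. Pads are 22 mm wide; open, the fingers measure 114 mm over their backs; the gripper's body (76 mm by 85 mm) begins 54 mm behind the grasp point. The pads swing forward as they close: fully open they stand 13 mm farther back than shut.
Start: joints at [-1.268, 0.048, 0.099, 1.622, 0, 1.443], TCP at [219.223, -477.031, 250.312] pointing down, gripper open.
Joint ranges: [-2.91, 2.91], [-0.99, 1.94], [-1.21, 1.42], [-2.12, 2.29], [-1.49, 1.47], [-3.14, 3.14]. Speed limits (rad/s): [2.79, 2.79, 3.14, 3.14, 3.14, 3.14].

### API

Orientations are given as a unit quaternion [x, y, z, w].
In Python, from bench import arm gives the robot as it stands. The module is installed in compiled form; this text tells all that it offers.
- The arm moves only by the tool servo_tool, never from a script. Its argument "commands" is a list of rows, each a list of 5 numbers: the shift along the tool's x, y, z in m, then the turn about the tool's z in degrees, then the finger opening in m, from 0 to 0.0854. In form: [[dx, dy, dz, roll, jaw], ...]. A call has 1 to 20 rows; each row shifts and turns the pose as measured when the row begins, along the tool's axes as they then stand; what a row does not reach is not made up. A row lasts 1/10 s, in which the tool goes at most 50 mm and 8.59 degrees, less where a joint would pass 70% of its speed; a pose out of reach is approached as far as the arm can. A call is refused whole if a number of a shift passes 0.05 or a number of a turn 8.59, either way. A call with a gripper value outside its range is refused whole. The fingers move at their own pace and stop on an object; the grip force is fixed at half the most. Time passes only in rows, so rows that do not move let the fingers close. It gives the time, the measured TCP pose, the force and the opening at its end, in the units of the state.
- arm.get_state(): the state, without advancing time (a new reading comes with each control period).
- arm.read_camera(name): name is "side" or "top"; returns (picture, depth): 400x640x3 uint8, blue, green, red; 400x640 float32, mm along the optical axis (not along the pixel's ray), 0 where there is no reading.
- arm.camera_info(name): a dict with "intrinsics" (3x3 intrinsics, pixels), "world_from_camera" (4x4, takes a point from camera to world coordinates). Camera axes: x right, y down, z forward; pixel columns grow to the right and rows downward; lengths in mm; the calibration is good to about 2 mm. A picture is of the moment at which its call begins. camera_info takes no time and is no camera call.
- arm.sign_off(): hands the job in, once; it reports no verdict.
The state is a dict: "clock": time; "qpos": joint angles; "dq": joint speeds; "joint_torque": joint torques, N m; "ee_pos": TCP position; "tool_rot": TCP orientation; "force": force on the tool from outside, world axes, zero at the start; "torque": the same for the moment, N m; "opening": opening from 0.0 (shut) to 1.0 (fully open).
Only numpy, scipy, OpenCV 4.12 (cv2) and the standard library are available. Lean on these libraries where they do the work, as an engineer would, in place of code of your own. Each camera call takes 0.05 s, during which the arm holds its last target. There are 200 camera calls.

### The job

Take the hooked carrier with the half chessboard clipped in it out of the slotted rack and hang it on the finishing line: lift its hook over the rail's front lip, lower it behind the lip, and feel it gently along the rail until the hook drops fully home into one of the pockets of the notched bar. Keep it upright and keep hold of it until the hook is down on the bar, never jam, knock or press it hard against the rail or drag it askew, and leave it hanging straight and still; leave everything else where it stands.

Things in the scene. Friction and masses are not known exactly. Their poses are not given: they have to be found in the camera images.
- grip (a point): Centre of the carrier's black plastic grip block, 12 mm thick along x, 34 mm wide along y, 34 mm tall; take it across the 12 mm from above. Axes: z up, y along the board and the hook's width, +x the open side of the C, which goes towards the rail. A steel neck joins it to the C's bridge, 33 mm below this point; the half board's lower edge is 214 mm below it. Carrier 0.15 to 0.30 kg.
- hook_tip (a point): Middle of the underside of the hook's nose, the downturned end of the C, 63 mm straight below the grip's centre. The nose is 5 mm thick (x), 20 mm wide (y) and reaches 25 mm below the bridge. The strap of the C goes down 9.5 mm in front of the nose's middle (its inner face), and the C's lower arm lies 66 mm below the nose's underside, leaving the gap that takes the rail. Axes as for the grip.
- rail_mid (a point): Middle of the rail, on its channel's centre line, level with the top of the front lip, 220 mm above the table. y along the rail, z up, -x its front. Channel 400 mm long, open on top, 10 mm wide inside; lip and back flange 3 mm thick, back flange 10 mm higher than the lip; underside 28 mm below the lip's top. End housings reach to y = 275 and -245 mm, 25 mm above the lip.
- rail: Finishing line, fixed; origin on the table below the rail's middle. In the channel a braked notched bar rides on rubber pads (gives 1 mm per 6 N): lands 12 mm below the lip's top; pockets 24 mm long, every 60 mm, floor 20 mm below the lip's top. The line stopped anywhere: where the pockets are along y is in no reading, feel it with the hook. Any pocket will do. Posts behind, from x = 38 mm.
- rack: Plywood rack, 140 mm (x) by 160 mm (y) by 51 mm tall, three slots along y, 12 mm wide and 36 mm deep, 40 mm apart, slot floors 15 mm above the table; the boards stand in them with 1 mm play either side and lean a little. Fixed. Origin under its centre.
- carrier: The C-shaped carrier of 5 by 20 mm steel strap, with a half chessboard (136 mm wide, 10 mm thick, 72 mm tall) clipped in its foot; it stands in one of the rack's three slots, the only one with a hook. Origin at the middle of the board's lower edge, which lies 7 mm behind (+x) the line through grip and nose. Axes as for the grip.
- board_a: Bare half chessboard without a hook, 136 by 10 by 72 mm, standing in another slot of the rack; origin in the middle of its lower edge. To be left.
- board_b: A second bare half chessboard, the same, in the remaining slot. To be left.
- glue: Small glue bottle, 38 mm across, 95 mm tall, origin under its centre. To be left.
- king: Dark wooden chess king, 32 mm across, 86 mm tall, origin under its centre. To be left.
- pawn: Light wooden pawn, 26 mm across, 51 mm tall, origin under its centre. To be left.
- tin0: Flat metal base disc, 34 mm across, 8 mm tall, origin under its centre. To be left.
- tin1: Another such disc. To be left.
- brush: Lacquer brush lying on the table, origin under its middle. To be left.
Not all that is in view belongs to the job. Several things look just like the rack: the one meant starts nearest to the robot's base.

How it is judged:
By the outcome, as a careful person would: the job done as asked, in the order asked, and still so for the second after the job is handed in, with the robot touching nothing.
It also fails if it takes over 72 s, if anything falls off the work surface, if the arm or the gripper's body presses on something with over 40 N, if the wrist force passes 120 N, or if a joint passes its speed limit or range.

## Working session

There is one attempt and no reset: what is moved stays moved. The work goes in short steps, Python scripts to look and compute and a tool call to move; the robot and the scene stay as the last step left them, time stands still between calls to the robot, and variables do not carry over. Pictures are saved under pics/ and viewed, about 8 in all and at most 12, crops included, and the job is handed in when it is done.

Besides the shell and the picture viewer there is one more tool, called after "Request:" as a command line: name --pt "numbers of a row" for each row, then --argument value for the rest. servo_tool: Moves the arm, as the interface text tells. Its arguments: {"type":"object","properties":{"commands":{"type":"array"}},"required":["commands"]}

```bash
mkdir -p pics; cat > h.py <<'E'
import numpy as np, cv2
from bench import arm
def look(n):
    im,d=arm.read_camera(n); c=arm.camera_info(n)
    K=np.array(c["intrinsics"]);T=np.array(c["world_from_camera"])
    v,u=np.mgrid[:400,:640]
    P=np.stack([(u-K[0,2])/K[0,0]*d,(v-K[1,2])/K[1,1]*d,d],-1)@T[:3,:3].T+T[:3,3]
    P[d==0]=np.nan
    return im,d,P,K,T
def proj(K,T,p):
    q=(np.asarray(p)-T[:3,3])@T[:3,:3]; q=q@K.T; return q[:2]/q[2]
E
python3 - <<'E'
from h import *
s=arm.get_state();print(s)
for n in("top","side"):
    im,d,P,K,T=look(n);cv2.imwrite(f"pics/{n}0.png",im);np.save(f"{n}0.npy",P);print(n,K,T.round(3))
E
```

```text
{'clock': 0.0, 'qpos': array([-1.26778000e+00,  4.87424954e-02,  9.75609686e-02,  1.62199957e+00,
        2.49869796e-05,  1.44297729e+00]), 'dq': array([-0.00014291,  0.00066631, -0.00039315,  0.00124001,  0.00063431,
        0.00083902]), 'joint_torque': array([-1.43596342e-03, -3.38774800e+01,  3.20018613e+01,  2.02495797e-02,
       -3.53122132e-04,  4.02612173e-06]), 'ee_pos': array([ 219.0682269 , -476.47459191,  249.10292478]), 'tool_rot': array([ 8.41910903e-01, -5.39615243e-01, -9.05648112e-04, -7.75721018e-04]), 'force': array([-0.77690581, -0.23624625, -0.1567528 ]), 'torque': array([-0.00711316,  0.06085165, -0.03132679]), 'opening': 1.0041987447212708}
top [[371.19135202   0.         317.79629088]
 [  0.         371.19135202 199.22974726]
 [  0.           0.           1.        ]] [[ 5.000000e-03 -9.940000e-01  1.130000e-01  3.893260e+02]
 [-1.000000e+00 -6.000000e-03 -4.000000e-03 -2.173700e+02]
 [ 5.000000e-03 -1.130000e-01 -9.940000e-01  1.237558e+03]
 [ 0.000000e+00  0.000000e+00  0.000000e+00  1.000000e+00]]
side [[451.66347753   0.         312.62391611]
 [  0.         451.66347753 194.33583883]
 [  0.           0.           1.        ]] [[-9.87000e-01 -1.20000e-01  1.10000e-01  3.93066e+02]
 [-1.63000e-01  6.78000e-01 -7.17000e-01  5.82255e+02]
 [ 1.20000e-02 -7.25000e-01 -6.89000e-01  9.41231e+02]
 [ 0.00000e+00  0.00000e+00  0.00000e+00  1.00000e+00]]
```

View pics/top0.png

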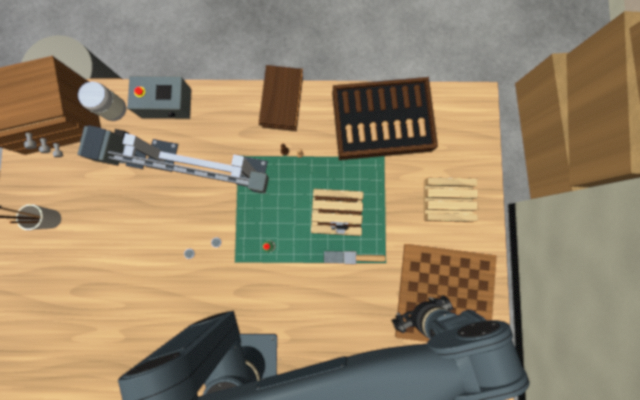

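View pics/side0.png

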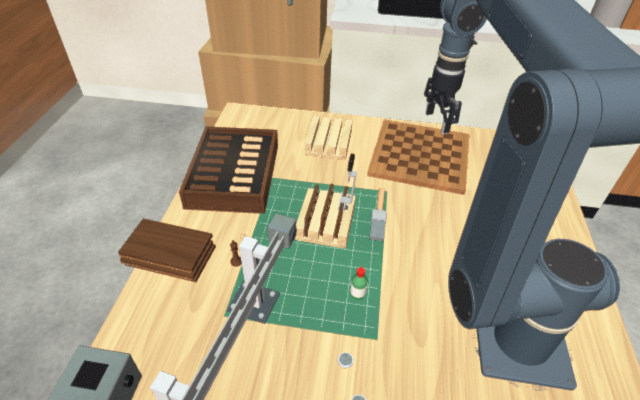

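Seen: in top view, the rack with boards is at (338,212), a look-alike rack (empty) at (451,199), rail runs from (127,145) to (262,175), and the carrier's hook is in the nearest slot at about (340,228). In side view, the grip is near (351,163) and the rail runs from (190,390) to (285,235).

```bash
python3 - <<'E'
from h import *
a=cv2.imread("pics/top0.png");b=cv2.imread("pics/side0.png")
c1=cv2.resize(a[180:240,300:380],(400,300),interpolation=cv2.INTER_CUBIC)
c2=cv2.resize(b[140:260,280:400],(400,400),interpolation=cv2.INTER_CUBIC)
c3=cv2.resize(a[120:200,70:280],(788,300),interpolation=cv2.INTER_CUBIC)
o=np.zeros((700,800,3),np.uint8)[:600]
o=np.zeros((600,800,3),np.uint8);o[:300,:400]=c1;o[:300,400:]=cv2.resize(c2,(300,300)).repeat(1,0)[:, :].copy() if 0 else cv2.resize(c2,(400,300));o[300:,:788]=c3
cv2.imwrite("pics/c1.png",o)
for n in("top","side"):
    P=np.load(f"{n}0.npy");im=cv2.imread(f"pics/{n}0.png")
    print(n)
    # high things around rack
    R=P[...,2]
    m=(P[...,0]>250)&(P[...,0]<480)&(P[...,1]>-360)&(P[...,1]<-200)&(R>100)&(R<300)
    v,u=np.where(m)
    for i in range(0,len(v),max(1,len(v)//40)): print(u[i],v[i],P[v[i],u[i]].round(),im[v[i],u[i]])
    # rail lip/flange
    m=(P[...,0]>300)&(P[...,1]>-60)&(P[...,1]<420)&(R>205)&(R<236)&(P[...,0]<650)
    v,u=np.where(m); print("rail pts",len(v))
    for y0 in range(-40,420,30):
        k=m&(abs(P[...,1]-y0)<4)
        q=P[k]
        if len(q): print(y0,len(q),q[:,0].min().round(1),q[:,0].max().round(1),np.sort(q[:,2])[[0,-1]].round(1))
E
```

```text
top
336 223 [ 446. -278.  101.] [140 139 142]
340 223 [ 446. -290.  104.] [160 160 158]
338 224 [ 443. -284.  102.] [139 132 128]
340 224 [ 443. -291.  100.] [138 132 129]
337 225 [ 433. -273.  244.] [87 85 85]
339 225 [ 433. -279.  243.] [88 85 81]
341 225 [ 433. -284.  242.] [88 84 83]
343 225 [ 433. -289.  244.] [59 60 66]
345 225 [ 434. -295.  239.] [42 48 60]
332 226 [ 436. -266.  101.] [116 121 128]
336 226 [ 430. -271.  246.] [60 61 66]
338 226 [ 431. -276.  242.] [47 46 45]
340 226 [ 431. -281.  245.] [48 44 45]
342 226 [ 431. -287.  247.] [44 43 44]
344 226 [ 431. -292.  246.] [33 33 36]
346 226 [ 431. -297.  247.] [34 37 43]
348 226 [ 431. -303.  241.] [44 61 80]
336 227 [ 428. -271.  245.] [69 73 79]
338 227 [ 428. -276.  244.] [47 46 46]
340 227 [ 428. -281.  246.] [47 45 46]
342 227 [ 428. -287.  243.] [42 42 41]
344 227 [ 428. -292.  244.] [38 39 40]
346 227 [ 428. -298.  242.] [38 42 44]
348 227 [ 428. -303.  242.] [ 66  90 106]
336 228 [ 425. -271.  244.] [ 94 104 108]
338 228 [ 425. -276.  245.] [78 76 73]
340 228 [ 425. -281.  247.] [75 71 68]
342 228 [ 425. -287.  
[... 3062 characters left out ...]
7 187]
343 199 [ 444. -285.  104.] [197 203 195]
349 199 [ 429. -291.  101.] [198 205 198]
346 200 [ 436. -283.  103.] [200 206 199]
345 201 [ 438. -282.  100.] [195 201 196]
345 202 [ 438. -277.  102.] [183 187 190]
339 206 [ 452. -260.  101.] [155 158 159]
rail pts 3187
-40 87 531.4 584.0 [205.2 235.9]
-10 72 550.2 627.6 [205.1 231.6]
20 129 557.0 630.3 [205.1 231.1]
50 43 561.6 579.6 [206.3 233. ]
80 39 567.7 584.1 [205.3 232.5]
110 49 573.1 590.7 [205.9 233.4]
140 46 579.0 596.0 [205.4 231.1]
170 52 584.4 601.8 [206.7 234.1]
200 49 590.7 608.1 [205.1 231.4]
230 66 595.7 613.3 [205.4 231.9]
260 61 601.4 618.3 [205.1 232.2]
290 84 607.2 625.3 [205.2 232.7]
320 108 612.8 650.0 [206.5 233.3]
```

View pics/c1.png

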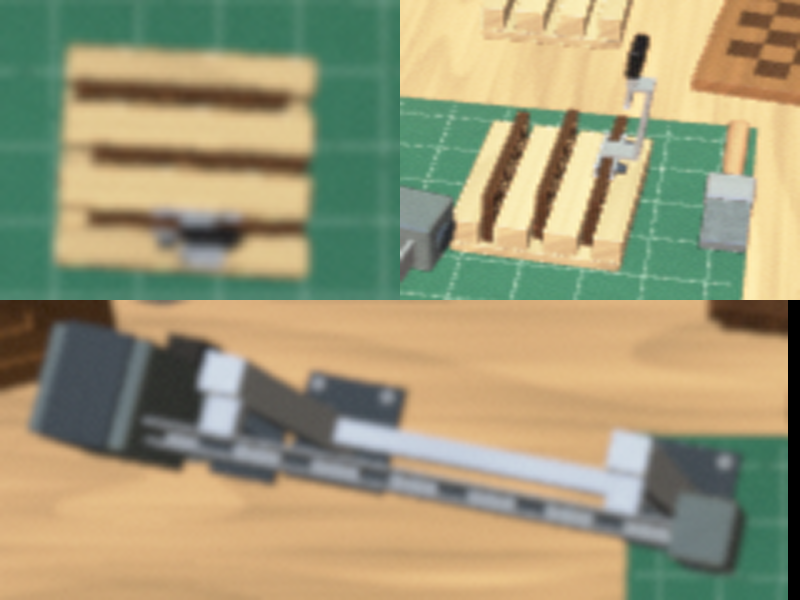

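```bash
python3 - <<'E'
from h import *
for n in("top","side"):
    P=np.load(f"{n}0.npy");im=cv2.imread(f"pics/{n}0.png").astype(int)
    X,Y,Z=P[...,0],P[...,1],P[...,2]
    # rack top: wood-light px at z~51
    m=(X>370)&(X<570)&(Y>-400)&(Y<-170)&(abs(Z-51)<6)&(im[...,2]>im[...,0]+25)&(im[...,2]>150)
    r=cv2.minAreaRect(np.float32(P[m][:,:2]));print(n,"rack",len(P[m]),r)
    # grip: dark neutral high
    m=(X>400)&(X<460)&(Y>-320)&(Y<-250)&(Z>236)&(Z<252)
    q=P[m];print("grip",len(q),np.nanmean(q,0).round(1),cv2.minAreaRect(np.float32(q[:,:2])))
    m=(X>400)&(X<460)&(Y>-320)&(Y<-250)&(Z>190)&(Z<201)
    q=P[m];print("bridge",len(q),q.mean(0).round(1),q[:,:2].min(0),q[:,:2].max(0))
    # flange line (z~230) and lip line (z~220)
    for z in (220,230):
        m=(abs(Z-z)<2)&(X>540)&(X<630)&(Y>0)&(Y<300)&(X<560+.19*Y+22)
        q=P[m];
        if len(q)>10: l=cv2.fitLine(np.float32(q[:,:2]),cv2.DIST_HUBER,0,.01,.01).ravel();print("line",z,len(q),l, "x at y=150",l[2]+(150-l[3])*l[0]/l[1])
    # front/back edges per y
    ys=np.arange(15,300,15);f=[];b=[]
    for y in ys:
        k=(abs(Y-y)<4)&(Z>200)&(Z<236)&(X<560+.19*y+22)&(X>520)
        f.append(X[k].min());b.append(X[k].max())
    print("front",np.polyfit(ys-150,f,1),"back",np.polyfit(ys-150,b,1))
    # tall things behind rail
    m=(X>480)&(X<720)&(Y>-60)&(Y<460)&(Z>236)&(Z<400)
    q=P[m];print("tall",len(q));
    for y in range(-60,460,40):
        k=q[(q[:,1]>=y)&(q[:,1]<y+40)]
        if len(k):print(y,len(k),k[:,0].min().round(),k[:,0].max().round(),k[:,2].max().round(), end=' | ')
    print()
    k=(X>500)&(X<620)&(Y>-180)&(Y<-60)&(Z>15)&(Z<120);print("king",P[k].mean(0) if k.any() else 0, P[k].max(0) if k.any() else 0)
E
```

```text
top rack 1406 ((484.473388671875, -282.8302917480469), (159.44119262695312, 139.56069946289062), 87.06983184814453)
grip 59 [ 428.  -286.2  244.4] ((428.05084228515625, -286.8359680175781), (10.921730041503906, 32.53741455078125), 0.5562648177146912)
bridge 27 [ 417.8 -285.4  195.1] [ 413.10023707 -295.55687333] [ 421.5840363  -275.97795165]
line 220 111 [1.8913014e-01 9.8195201e-01 5.7963123e+02 1.5051328e+02] x at y=150 579.53235
line 230 94 [1.8648653e-01 9.8245752e-01 5.9102094e+02 1.4279312e+02] x at y=150 592.3889
front [1.91466730e-01 5.77376404e+02] back [1.74426838e-01 5.94300555e+02]
tall 919
-60 55 532.0 577.0 240.0 | 340 315 607.0 695.0 250.0 | 380 447 608.0 702.0 252.0 | 420 102 616.0 703.0 247.0 | 
king 0 0
side rack 1389 ((488.26043701171875, -282.56353759765625), (166.12454223632812, 139.8849639892578), 87.12323760986328)
grip 59 [ 432.3 -282.6  244.4] ((432.3157958984375, -285.59820556640625), (32.22346496582031, 11.574007034301758), 86.16799926757812)
bridge 48 [ 425.9 -283.5  195.9] [ 417.162508   -296.81994884] [ 436.86015186 -275.00450191]
line 220 396 [1.8746823e-01 9.8227066e-01 5.8785419e+02 1.7057748e+02] x at y=150 583.92694
line 230 287 [1.8639189e-01 9.8247546e-01 6.0005811e+02 1.7016881e+02] x at y=150 596.23175
front [1.89233916e-01 5.80674374e+02] back [1.77783507e-01 5.98861739e+02]
tall 126
-60 126 534.0 580.0 240.0 | 
king 0 0
```

Request:
servo_tool --pt "0 0 -0.01 -7.8 0.085" --pt "0 0 -0.01 -7.8 0.085" --pt "0 0 -0.01 -7.8 0.085" --pt "0 0 -0.01 -7.8 0.085" --pt "0 0 -0.01 -7.8 0.085" --pt "0 0 -0.01 -7.8 0.085" --pt "0 0 0 -7.8 0.085" --pt "0 0 0 -7.8 0.085"

```text
clock: 0.9
ee_pos: [218.4, -474.3, 305.1]
tool_rot: [1.0, -0.003, -0.002, -0.007]
force: [-1.6, 0.5, -0.4]
opening: 0.993
```

Request:
servo_tool --pt "0.012 -0.01 0 1.3 0.085" --pt "0.025 -0.022 0 1.3 0.085" --pt "0.027 -0.023 0 0 0.085" --pt "0.027 -0.023 0 0 0.085" --pt "0.027 -0.023 0 0 0.085" --pt "0.027 -0.023 0 0 0.085" --pt "0.027 -0.023 0 0 0.085" --pt "0.025 -0.021 0 0 0.085" --pt "0.012 -0.01 0 0 0.085" --pt "0 0 0 0 0.085" --pt "0 0 0 0 0.085"

```text
clock: 2.0
ee_pos: [441.5, -299.4, 298.5]
tool_rot: [1.0, -0.027, -0.007, -0.012]
force: [-0.3, 0.3, 0.5]
opening: 0.995
```

```bash
cat > st.py <<'E'
from h import *
from scipy.spatial.transform import Rotation as R
def st(n=1):
    s=arm.get_state();r=R.from_quat(s["tool_rot"]).as_matrix()
    print("t",round(s["clock"],2),"pos",s["ee_pos"].round(1),"xang",np.degrees(np.arctan2(r[1,0],r[0,0])).round(2),"ztilt",r[:,2].round(3),"F",s["force"].round(1),"T",s["torque"].round(2),"op",round(s["opening"]*85.4,1))
    return s,r
if __name__=="__main__": st()
E
python3 - <<'E'
from st import *
s,r=st()
o=[]
for n,(v,u) in (("top",(215,340)),("side",(175,351))):
    im,d,P,K,T=look(n);X,Y,Z=P[...,0],P[...,1],P[...,2]
    t=proj(K,T,s["ee_pos"]);print(n,"tcp px",t)
    cv2.drawMarker(im,(int(t[0]),int(t[1])),(255,0,255),0,8)
    o.append(cv2.resize(im[v-50:v+50,u-65:u+65],(400,308),interpolation=cv2.INTER_CUBIC))
cv2.imwrite("pics/c2.png",np.hstack(o))
E
```

```text
t 2.0 pos [ 441.5 -299.4  298.5] xang -3.11 ztilt [-0.013  0.025 -1.   ] F [-0.3  0.3  0.5] T [-0.04  0.02  0.03] op 84.9
top tcp px [348.50321802 220.86560562]
side tcp px [349.58147268 136.62080569]
```

View pics/c2.png

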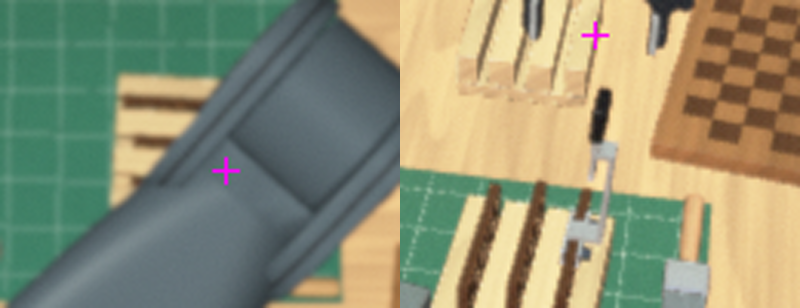

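Request:
servo_tool --pt "-0.002 -0.006 0 0 0.085" --pt "-0.002 -0.006 0 0 0.085" --pt "0 0 0.01 0 0.085" --pt "0 0 0.01 0 0.085" --pt "0 0 0 0 0.085"

```text
clock: 2.6
ee_pos: [434.5, -288.5, 277.7]
tool_rot: [0.999, -0.031, -0.007, -0.012]
force: [-1.0, -0.2, 0.5]
opening: 0.997
```

```bash
python3 st.py
```

```text
t 2.6 pos [ 434.5 -288.5  277.7] xang -3.52 ztilt [-0.013  0.024 -1.   ] F [-1.  -0.2  0.5] T [-0.02  0.02  0.03] op 85.2
```

Request:
servo_tool --pt "0.001 -0.001 0.01 -0.3 0.085" --pt "0.001 -0.001 0.01 0 0.085" --pt "0.001 0 0.01 0 0.085" --pt "0 0 0.01 0 0.085" --pt "0 0 0.006 0 0.085" --pt "0 0 0 0 0.085"

```text
clock: 3.2
ee_pos: [436.5, -284.8, 225.4]
tool_rot: [0.999, -0.028, -0.008, -0.013]
force: [0.2, 0.3, 0.7]
opening: 0.995
```

```bash
python3 - <<'E'
from st import *
s,r=st()
im,d,P,K,T=look("side");print(proj(K,T,s["ee_pos"]))
cv2.imwrite("pics/c3.png",cv2.resize(im[110:210,285:415],(780,600),interpolation=cv2.INTER_CUBIC))
E
```

```text
t 3.2 pos [ 436.5 -284.8  225.4] xang -3.19 ztilt [-0.016  0.026 -1.   ] F [0.2 0.3 0.7] T [-0.02 -0.01 -0.08] op 85.0
[348.93971434 164.27039823]
```

View pics/c3.png

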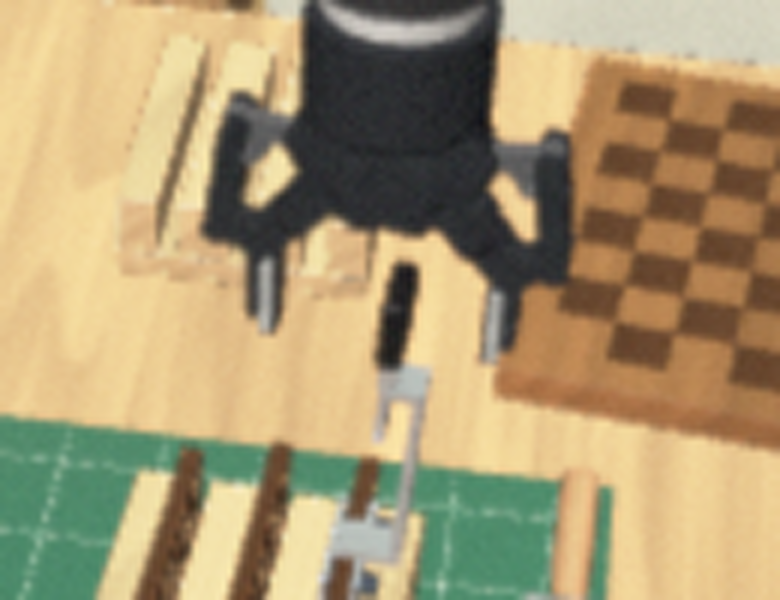

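Request:
servo_tool --pt "0 0 -0.003 0 0.06" --pt "0 0 0 0 0.045" --pt "0 0 0 0 0.035" --pt "0 0 0 0 0.028" --pt "0 0 0 0 0.022" --pt "0 0 0 0 0.018" --pt "0 0 0 0 0.014" --pt "0 0 0 0 0.008" --pt "0 0 0 0 0.004" --pt "0 0 0 0 0.0" --pt "0 0 0 0 0.0"

```text
clock: 4.35
ee_pos: [438.5, -286.1, 232.1]
tool_rot: [1.0, -0.028, -0.005, -0.011]
force: [-0.1, 0.7, -0.6]
opening: 0.134
```

```bash
python3 st.py
```

```text
t 4.35 pos [ 438.5 -286.1  232.1] xang -3.18 ztilt [-0.01   0.022 -1.   ] F [-0.1  0.7 -0.6] T [-0.05 -0.15  0.04] op 11.4
```

Request:
servo_tool --pt "0 0 -0.004 0 0" --pt "0 0 -0.008 0 0" --pt "0 0 -0.01 0 0" --pt "0 0 -0.01 0 0" --pt "0 0 -0.01 0 0" --pt "0 0 -0.01 0 0" --pt "0 0 -0.012 0 0" --pt "0 0 -0.015 0 0" --pt "0 0 -0.015 0 0" --pt "0 0 -0.01 0 0" --pt "0 0 0 0 0"

```text
clock: 5.45
ee_pos: [437.4, -288.5, 345.3]
tool_rot: [1.0, -0.028, -0.007, -0.01]
force: [0.8, 0.1, -2.5]
opening: 0.132
```

```bash
python3 - <<'E'
from st import *
s,r=st()
im,d,P,K,T=look("side")
cv2.imwrite("pics/c4.png",cv2.resize(im[90:250,260:440],(675,600),interpolation=cv2.INTER_CUBIC))
for n in("top","side"):
    P=np.load(f"{n}0.npy");im=cv2.imread(f"pics/{n}0.png").astype(int)
    w=((268,245) if n=="top" else (359,283));
    print(n,"glue",P[w[1],w[0]].round(),"king",P[(151,286) if n=="top" else (248,236)].round())
E
```

```text
t 5.45 pos [ 437.4 -288.5  345.3] xang -3.25 ztilt [-0.014  0.021 -1.   ] F [ 0.8  0.1 -2.5] T [-0.05 -0.08 -0.03] op 11.3
top glue [378. -71.  92.] king [ 692. -115.   12.]
side glue [377. -52.  64.] king [ 691. -107.   61.]
```

View pics/c4.png

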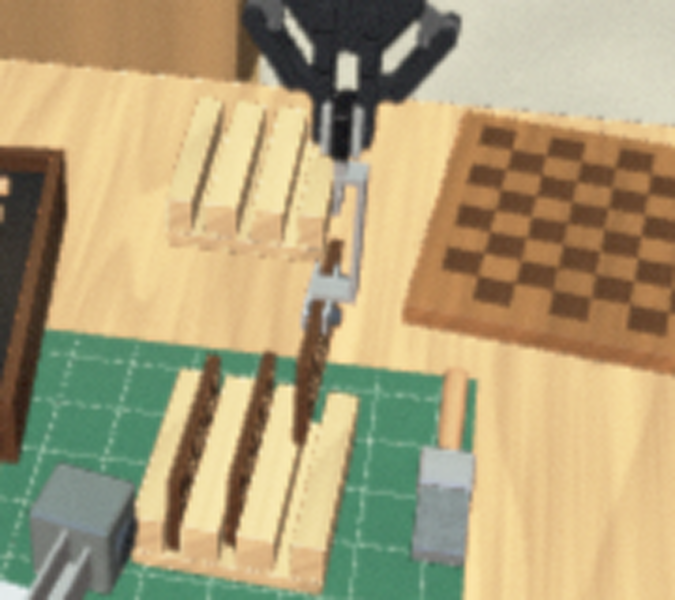

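Request:
servo_tool --pt "0 -0.005 0 0 0" --pt "0 -0.01 0 0 0" --pt "0 -0.015 0 0 0" --pt "0 -0.02 0 0 0" --pt "0 -0.02 0 0 0" --pt "0 -0.02 0 0 0" --pt "0 -0.02 0 0 0" --pt "0 -0.02 0 0 0" --pt "0 -0.02 0 0 0" --pt "0 -0.02 0 0 0" --pt "0 -0.02 0 0 0" --pt "0 -0.02 0 0 0" --pt "0 -0.02 0 0 0" --pt "0 -0.02 0 0 0" --pt "0 -0.02 0 0 0" --pt "0 -0.02 0 0 0" --pt "0 -0.02 0 0 0" --pt "0 -0.015 0 0 0" --pt "0 -0.01 0 0 0" --pt "0 -0.005 0 0 0"

```text
clock: 7.5
ee_pos: [442.1, 87.0, 345.3]
tool_rot: [0.999, -0.022, -0.017, -0.018]
force: [0.7, 0.7, -2.7]
opening: 0.134
```

```bash
python3 - <<'E'
from st import *
st()
im=cv2.imread("pics/top0.png").astype(np.float32);g=im.mean(2)
c=arm.camera_info("top");K=np.array(c["intrinsics"]);T=np.array(c["world_from_camera"])
# sample along channel centre, bar land height 208, top-camera own frame centre x=585.8+.19(y-150)
for off in (-2,0,2):
    L=[]
    for y in range(-20,340,4):
        p=proj(K,T,[585.8+off+.189*(y-150),y,208.]); L.append(int(cv2.getRectSubPix(g,(1,1),(float(p[0]),float(p[1])))[0,0]))
    print(off,L)
E
```

```text
t 7.5 pos [442.1  87.  345.3] xang -2.48 ztilt [-0.034  0.036 -0.999] F [ 0.7  0.7 -2.7] T [-0.03 -0.05  0.07] op 11.4
-2 [160, 158, 159, 162, 159, 158, 158, 142, 116, 108, 109, 107, 111, 131, 157, 161, 160, 163, 163, 160, 161, 159, 137, 113, 112, 113, 109, 117, 142, 159, 159, 161, 162, 160, 160, 160, 151, 125, 111, 111, 108, 110, 125, 152, 160, 159, 163, 160, 159, 159, 162, 144, 117, 110, 112, 108, 109, 128, 153, 157, 157, 160, 158, 157, 159, 155, 137, 113, 108, 106, 105, 111, 130, 151, 157, 160, 161, 160, 158, 161, 156, 132, 114, 114, 111, 110, 114, 123, 140, 153]
0 [165, 163, 161, 164, 164, 162, 158, 138, 106, 95, 94, 93, 101, 130, 160, 165, 163, 165, 167, 163, 164, 160, 132, 102, 98, 96, 96, 110, 144, 164, 163, 164, 165, 165, 163, 162, 151, 118, 99, 96, 94, 99, 120, 155, 166, 164, 165, 166, 164, 163, 163, 143, 110, 99, 98, 98, 100, 124, 157, 163, 162, 163, 165, 163, 163, 160, 136, 104, 95, 94, 94, 103, 130, 159, 163, 165, 165, 166, 163, 165, 159, 129, 103, 98, 96, 98, 102, 115, 141, 156]
2 [159, 159, 157, 159, 158, 158, 152, 129, 96, 85, 85, 85, 93, 128, 156, 160, 161, 161, 163, 160, 160, 155, 124, 90, 87, 86, 86, 103, 142, 160, 159, 160, 161, 160, 160, 158, 144, 109, 88, 85, 86, 87, 114, 152, 162, 163, 162, 161, 160, 162, 161, 138, 101, 88, 89, 88, 91, 119, 154, 160, 161, 160, 160, 161, 160, 156, 128, 93, 85, 85, 85, 94, 127, 154, 162, 163, 162, 160, 162, 164, 154, 120, 90, 88, 86, 86, 90, 107, 134, 150]
```

```bash
python3 - <<'E'
from st import *
for i in range(5):
    s,r=st(); print(s["qpos"].round(4), R.from_quat(s["tool_rot"]).as_matrix()[:2,2].round(4)); arm.read_camera("side")
E
```

```text
t 7.5 pos [442.1  87.  345.3] xang -2.48 ztilt [-0.034  0.036 -0.999] F [ 0.7  0.7 -2.7] T [-0.03 -0.05  0.07] op 11.4
[ 0.0209 -0.0672  0.1762  1.8475  0.0365  1.635 ] [-0.034   0.0358]
t 7.55 pos [442.1  87.3 345.3] xang -2.47 ztilt [-0.034  0.037 -0.999] F [-0.7  0.6 -1.7] T [-0.08  0.03 -0.01] op 11.0
[ 0.0211 -0.067   0.1764  1.8476  0.0374  1.6351] [-0.0342  0.0367]
t 7.6 pos [442.4  86.4 345.4] xang -2.5 ztilt [-0.034  0.036 -0.999] F [-0.2 -0.  -1.9] T [-0.08 -0.03  0.01] op 10.9
[ 0.0196 -0.0669  0.1767  1.8475  0.0363  1.634 ] [-0.0338  0.0356]
t 7.65 pos [442.7  85.7 345.4] xang -2.55 ztilt [-0.034  0.035 -0.999] F [-0.6  0.3 -1.7] T [-0.02 -0.06  0.01] op 11.5
[ 0.0184 -0.0667  0.1769  1.8473  0.0358  1.6338] [-0.0336  0.0352]
t 7.7 pos [442.8  85.3 345.4] xang -2.6 ztilt [-0.033  0.035 -0.999] F [-0.6 -0.2 -2.2] T [-0.05 -0.04  0.03] op 10.9
[ 0.0176 -0.0666  0.177   1.8472  0.0358  1.6337] [-0.0334  0.0352]
```

Request:
servo_tool --pt "0 0 0 2.6 0" --pt "0 0 0 2.6 0" --pt "0 0 0 2.6 0" --pt "0 0 0 0 0"

```text
clock: 8.15
ee_pos: [443.4, 82.0, 345.3]
tool_rot: [0.995, -0.096, -0.018, -0.015]
force: [-0.3, -0.5, -2.6]
opening: 0.131
```

```bash
python3 st.py
```

```text
t 8.15 pos [443.4  82.  345.3] xang -11.04 ztilt [-0.033  0.034 -0.999] F [-0.3 -0.5 -2.6] T [-0.03 -0.1   0.02] op 11.2
```

Request:
servo_tool --pt "0.005 0 0 0 0" --pt "0.01 0 0 0 0" --pt "0.01 0 0 0 0" --pt "0.01 0 0 0 0" --pt "0.01 0 0 0 0" --pt "0.01 0 0 0 0" --pt "0.005 0 0 0 0" --pt "0 0 0 0 0"

```text
clock: 8.95
ee_pos: [509.1, 67.7, 341.4]
tool_rot: [0.995, -0.097, -0.019, -0.015]
force: [-0.6, -0.6, -1.9]
opening: 0.131
```

```bash
python3 st.py
```

```text
t 8.95 pos [509.1  67.7 341.4] xang -11.06 ztilt [-0.034  0.034 -0.999] F [-0.6 -0.6 -1.9] T [-0.06 -0.06  0.  ] op 11.2
```

Request:
servo_tool --pt "0 0.01 0 0 0" --pt "0 0.02 0 0 0" --pt "0 0.025 0 0 0" --pt "0 0.02 0 0 0" --pt "0 0.01 0 0 0" --pt "0 0 0 0 0"

```text
clock: 9.55
ee_pos: [490.0, -19.6, 339.6]
tool_rot: [0.995, -0.095, -0.019, -0.015]
force: [0.2, -0.3, -1.9]
opening: 0.134
```

```bash
python3 st.py
```

```text
t 9.55 pos [490.  -19.6 339.6] xang -10.92 ztilt [-0.035  0.033 -0.999] F [ 0.2 -0.3 -1.9] T [-0.03 -0.07 -0.01] op 11.5
```

Request:
servo_tool --pt "0 -0.004 0 0 0" --pt "0 -0.008 0 0 0" --pt "0 -0.008 0 0 0" --pt "0 -0.008 0 0 0" --pt "0 -0.008 0 0 0" --pt "0 -0.008 0 0 0" --pt "0 -0.008 0 0 0" --pt "0 -0.008 0 0 0" --pt "0 -0.008 0 0 0" --pt "0 -0.004 0 0 0" --pt "0 0 0 0 0"

```text
clock: 10.65
ee_pos: [504.8, 61.9, 342.0]
tool_rot: [0.995, -0.092, -0.019, -0.016]
force: [0.7, -0.3, -1.2]
opening: 0.127
```

```bash
python3 st.py
```

```text
t 10.65 pos [504.8  61.9 342. ] xang -10.57 ztilt [-0.035  0.035 -0.999] F [ 0.7 -0.3 -1.2] T [-0.08 -0.04  0.02] op 10.8
```

Request:
servo_tool --pt "0.002 -0.006 0 0 0" --pt "0.003 -0.01 0 0 0" --pt "0.003 -0.01 0 0 0" --pt "0.003 -0.01 0 0 0" --pt "0.003 -0.01 0 0 0" --pt "0.003 -0.01 0 0 0" --pt "0.003 -0.01 0 0 0" --pt "0 -0.006 0.006 0 0" --pt "0 0 0.01 0 0" --pt "0 0 0.01 0 0" --pt "0 0 0.01 0 0" --pt "0 0 0.005 0 0" --pt "0 0 0 0 0"

```text
clock: 11.95
ee_pos: [538.5, 135.8, 296.3]
tool_rot: [0.995, -0.093, -0.021, -0.015]
force: [-0.1, 0.4, -1.6]
opening: 0.132
```

```bash
python3 - <<'E'
from st import *
s,r=st()
im,d,P,K,T=look("side")
print(proj(K,T,s["ee_pos"]),proj(K,T,s["ee_pos"]+[-2,1,-65]),proj(K,T,[584,130,220]))
cv2.imwrite("side1.png",im);np.save("side1.npy",P)
cv2.imwrite("pics/c5.png",cv2.resize(im[190:390,150:410],(780,600),interpolation=cv2.INTER_CUBIC))
E
```

```text
t 11.95 pos [538.5 135.8 296.3] xang -10.64 ztilt [-0.039  0.034 -0.999] F [-0.1  0.4 -1.6] T [-0.02 -0.03  0.01] op 11.3
[267.29259999 279.52669482] [270.28558701 301.32382044] [246.59268394 297.88034291]
```

View pics/c5.png

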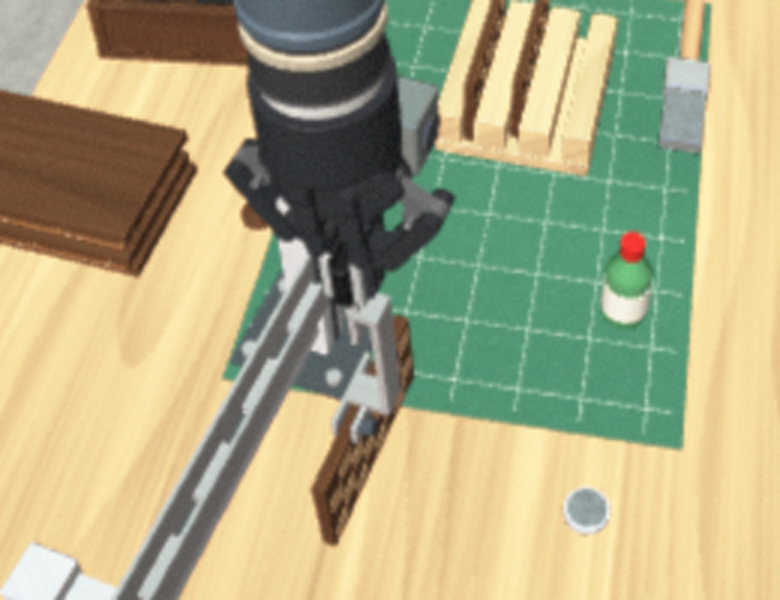

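Request:
servo_tool --pt "0.005 0 0 0 0" --pt "0.008 0 0 0 0" --pt "0.008 0 0.001 0 0" --pt "0.007 0 0.001 0 0" --pt "0.004 0 0 0 0" --pt "0 0 0 0 0" --pt "0 0 0 0 0"

```text
clock: 12.7
ee_pos: [574.5, 128.5, 294.5]
tool_rot: [0.995, -0.094, -0.019, -0.015]
force: [-0.1, 0.1, -2.7]
opening: 0.132
```

```bash
python3 - <<'E'
from st import *
s,r=st()
im,d,P,K,T=look("side")
print(proj(K,T,s["ee_pos"]),proj(K,T,s["ee_pos"]+[-2,1,-65]))
cv2.imwrite("pics/c6.png",cv2.resize(im[260:340,210:315],(788,600),interpolation=cv2.INTER_CUBIC))
p=s["ee_pos"]+[-2,1,-65]; print("to centre",(587.8+.189*(p[1]-150)-p[0])*.982)
E
```

```text
t 12.7 pos [574.5 128.5 294.5] xang -10.72 ztilt [-0.035  0.034 -0.999] F [-0.1  0.1 -2.7] T [-0.01 -0.07 -0.01] op 11.3
[248.30286333 273.85623206] [252.25599964 295.67816837]
to centre 11.251909592910799
```

View pics/c6.png

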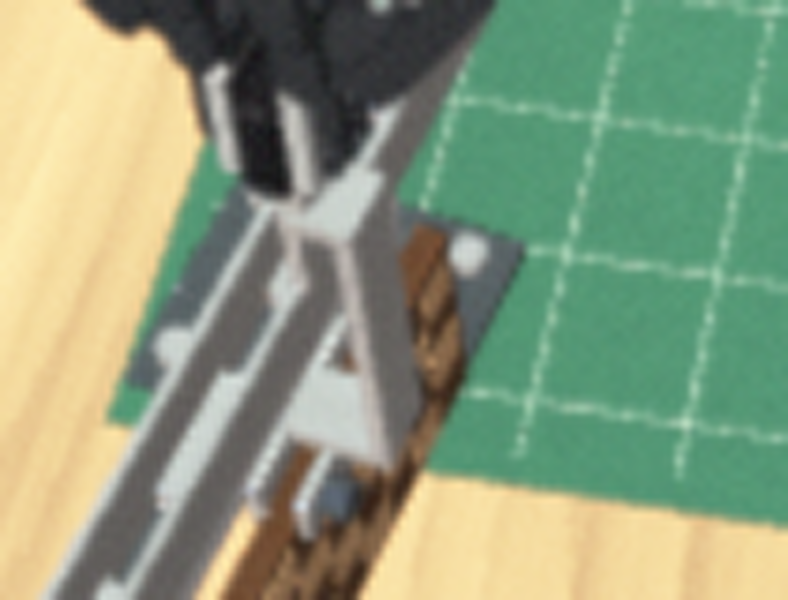

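Request:
servo_tool --pt "0.002 0 0.001 0 0" --pt "0.002 0 0.001 0 0" --pt "0.002 0 0 0 0" --pt "0.001 0 0 0 0" --pt "0 0 0 0 0"

```text
clock: 13.25
ee_pos: [581.2, 127.5, 292.3]
tool_rot: [0.995, -0.093, -0.019, -0.015]
force: [-0.3, -0.3, -2.7]
opening: 0.129
```

Request:
servo_tool --pt "0.001 0 0 0 0" --pt "0.001 0 0 0 0" --pt "0 0 0 0 0"

```text
clock: 13.55
ee_pos: [583.2, 127.2, 292.3]
tool_rot: [0.995, -0.093, -0.019, -0.015]
force: [0.1, 0.4, -2.6]
opening: 0.132
```

Request:
servo_tool --pt "0.001 0 0 0 0" --pt "0.001 0 0 0 0" --pt "0 0 0 0 0"

```text
clock: 13.85
ee_pos: [585.3, 126.8, 292.3]
tool_rot: [0.995, -0.093, -0.019, -0.015]
force: [0.7, -0.6, -1.5]
opening: 0.131
```

Request:
servo_tool --pt "0.001 0 0 0 0" --pt "0 0 0 0 0"

```text
clock: 14.05
ee_pos: [586.5, 126.6, 292.3]
tool_rot: [0.995, -0.093, -0.019, -0.015]
force: [0.4, -0.6, -1.9]
opening: 0.134
```

Request:
servo_tool --pt "0.001 0 0 0 0" --pt "0 0 0 0 0"

```text
clock: 14.25
ee_pos: [587.5, 126.4, 292.2]
tool_rot: [0.995, -0.093, -0.019, -0.015]
force: [0.2, -0.5, -2.0]
opening: 0.135
```

```bash
python3 - <<'E'
from st import *
s,r=st()
im,d,P,K,T=look("side")
cv2.imwrite("pics/c7.png",cv2.resize(im[250:340,200:318],(786,600),interpolation=cv2.INTER_CUBIC))
E
```

```text
t 14.25 pos [587.5 126.4 292.2] xang -10.68 ztilt [-0.034  0.034 -0.999] F [ 0.2 -0.5 -2. ] T [-0.05 -0.09 -0.  ] op 11.5
```

View pics/c7.png

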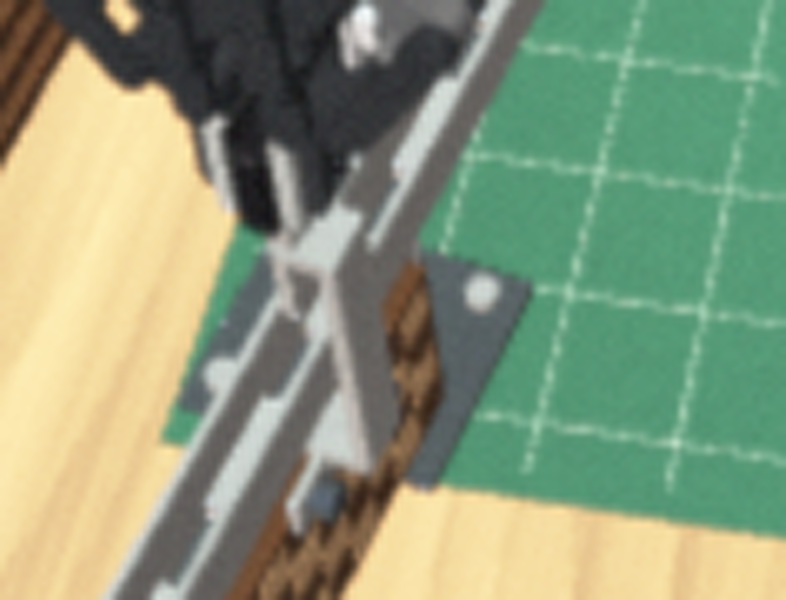

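Request:
servo_tool --pt "0.001 0 0 0 0" --pt "0 0 0 0 0"

```text
clock: 14.5
ee_pos: [588.1, 126.3, 292.2]
tool_rot: [0.995, -0.093, -0.019, -0.015]
force: [-1.6, 0.2, -1.9]
opening: 0.131
```

Request:
servo_tool --pt "0.001 0 0 0 0" --pt "0 0 0 0 0"

```text
clock: 14.7
ee_pos: [588.2, 126.3, 292.2]
tool_rot: [0.995, -0.093, -0.02, -0.015]
force: [-0.2, 0.1, -1.9]
opening: 0.128
```

Request:
servo_tool --pt "0.001 0 0 0 0" --pt "0 0 0 0 0"

```text
clock: 14.9
ee_pos: [588.4, 126.3, 292.2]
tool_rot: [0.995, -0.093, -0.021, -0.015]
force: [-1.1, -0.6, -1.3]
opening: 0.133
```

Request:
servo_tool --pt "-0.001 0 0 0 0" --pt "-0.001 0 0 0 0" --pt "0 0 0 0 0"

```text
clock: 15.2
ee_pos: [587.8, 126.4, 292.3]
tool_rot: [0.995, -0.093, -0.019, -0.015]
force: [-0.3, -0.5, -1.5]
opening: 0.134
```

Request:
servo_tool --pt "0 0 0.002 0 0" --pt "0 0 0.003 0 0" --pt "0 0 0.003 0 0" --pt "0 0 0 0 0"

```text
clock: 15.6
ee_pos: [587.7, 126.6, 283.6]
tool_rot: [0.995, -0.093, -0.019, -0.015]
force: [-0.4, 0.5, -1.2]
opening: 0.131
```

Request:
servo_tool --pt "-0.001 0 0 0 0" --pt "0 0 0 0 0"

```text
clock: 15.8
ee_pos: [586.7, 126.8, 283.2]
tool_rot: [0.995, -0.093, -0.019, -0.015]
force: [0.4, -0.7, -1.7]
opening: 0.131
```

Request:
servo_tool --pt "0 0 0.002 0 0" --pt "0 0 0.002 0 0" --pt "0 0 0 0 0"

```text
clock: 16.1
ee_pos: [586.8, 126.9, 279.1]
tool_rot: [0.995, -0.093, -0.019, -0.015]
force: [-0.3, 0.1, -1.0]
opening: 0.132
```

Request:
servo_tool --pt "0 0 0.002 0 0" --pt "0 0 0.001 0 0" --pt "0 0 0 0 0"

```text
clock: 16.4
ee_pos: [586.7, 127.0, 275.7]
tool_rot: [0.995, -0.093, -0.019, -0.015]
force: [0.2, 0.2, -1.9]
opening: 0.127
```

Request:
servo_tool --pt "0 0 0.001 0 0" --pt "0 0 0 0 0"

```text
clock: 16.6
ee_pos: [586.6, 127.0, 274.6]
tool_rot: [0.995, -0.093, -0.019, -0.015]
force: [0.1, -0.2, -1.9]
opening: 0.129
```

Request:
servo_tool --pt "0 0 0.001 0 0" --pt "0 0 0 0 0"

```text
clock: 16.8
ee_pos: [586.7, 127.1, 274.0]
tool_rot: [0.995, -0.093, -0.019, -0.015]
force: [0.1, 0.2, -1.1]
opening: 0.135
```

Request:
servo_tool --pt "0 0 0.001 0 0" --pt "0 0 0 0 0"

```text
clock: 17.0
ee_pos: [586.7, 127.1, 273.9]
tool_rot: [0.995, -0.093, -0.018, -0.015]
force: [-0.8, -0.7, -0.5]
opening: 0.136
```

Request:
servo_tool --pt "0 -0.002 0 0 0" --pt "0 -0.002 0 0 0" --pt "0 0 0 0 0"

```text
clock: 17.3
ee_pos: [587.6, 131.2, 273.9]
tool_rot: [0.995, -0.093, -0.018, -0.015]
force: [-0.3, 0.4, -1.2]
opening: 0.127
```

Request:
servo_tool --pt "0 -0.002 0.0005 0 0" --pt "0 -0.001 0.0005 0 0" --pt "0 0 0 0 0"

```text
clock: 17.6
ee_pos: [588.3, 133.8, 273.7]
tool_rot: [0.995, -0.093, -0.017, -0.014]
force: [-0.7, -0.3, -0.2]
opening: 0.134
```

Sliding on the land works with light force; continue in 1 mm steps with a small downward bias.

Request:
servo_tool --pt "0 -0.001 0.0005 0 0" --pt "0 0 0.0005 0 0"

```text
clock: 17.8
ee_pos: [588.6, 134.8, 273.3]
tool_rot: [0.995, -0.094, -0.017, -0.014]
force: [-1.3, -0.9, 1.5]
opening: 0.13
```

Request:
servo_tool --pt "0 -0.001 0.0005 0 0" --pt "0 0 0.0005 0 0"

```text
clock: 18.0
ee_pos: [588.8, 135.5, 273.0]
tool_rot: [0.995, -0.094, -0.016, -0.014]
force: [-0.8, -0.6, 2.2]
opening: 0.132
```

Request:
servo_tool --pt "0 -0.001 0.0005 0 0" --pt "0 0 0.0005 0 0"

```text
clock: 18.2
ee_pos: [589.0, 136.7, 272.1]
tool_rot: [0.995, -0.094, -0.016, -0.014]
force: [0.2, 0.9, -2.2]
opening: 0.13
```

Request:
servo_tool --pt "0 -0.001 0.0005 0 0" --pt "0 0 0.0005 0 0"

```text
clock: 18.4
ee_pos: [589.0, 138.6, 269.3]
tool_rot: [0.995, -0.093, -0.017, -0.015]
force: [-0.1, 0.4, -2.4]
opening: 0.128
```

Request:
servo_tool --pt "0 0 0.001 0 0" --pt "0 0 0.001 0 0" --pt "0 0 0 0 0"

```text
clock: 18.7
ee_pos: [588.8, 139.0, 267.1]
tool_rot: [0.995, -0.093, -0.018, -0.015]
force: [-1.4, -0.6, -1.0]
opening: 0.129
```

Request:
servo_tool --pt "0 0 0.001 0 0" --pt "0 0 0 0 0"

```text
clock: 18.9
ee_pos: [588.8, 139.0, 267.1]
tool_rot: [0.995, -0.093, -0.017, -0.015]
force: [-0.8, -0.1, -0.9]
opening: 0.132
```

Request:
servo_tool --pt "0 0 0.001 0 0" --pt "0 0 0 0 0"

```text
clock: 19.1
ee_pos: [588.8, 139.1, 267.1]
tool_rot: [0.995, -0.093, -0.016, -0.016]
force: [-0.4, -0.6, 0.7]
opening: 0.129
```

```bash
python3 st.py
```

```text
t 19.1 pos [588.8 139.1 267.1] xang -10.68 ztilt [-0.03   0.034 -0.999] F [-0.4 -0.6  0.7] T [-0.16  0.11 -0.  ] op 11.0
```

Request:
servo_tool --pt "-0.001 0 0 0 0" --pt "0 0 0 0 0"

```text
clock: 19.3
ee_pos: [588.4, 139.2, 266.9]
tool_rot: [0.995, -0.093, -0.016, -0.016]
force: [-0.9, -0.5, 2.0]
opening: 0.132
```

Request:
servo_tool --pt "0 0 0.001 0 0" --pt "0 0 0 0 0"

```text
clock: 19.5
ee_pos: [587.9, 139.4, 266.0]
tool_rot: [0.995, -0.093, -0.016, -0.016]
force: [0.1, -0.3, -1.4]
opening: 0.129
```

```bash
python3 - <<'E'
from st import *
s,r=st()
im,d,P,K,T=look("side")
cv2.imwrite("pics/c8.png",cv2.resize(im[250:340,190:308],(786,600),interpolation=cv2.INTER_CUBIC))
E
```

```text
t 19.5 pos [587.9 139.4 266. ] xang -10.69 ztilt [-0.029  0.034 -0.999] F [ 0.1 -0.3 -1.4] T [0.01 0.14 0.04] op 11.0
```

View pics/c8.png

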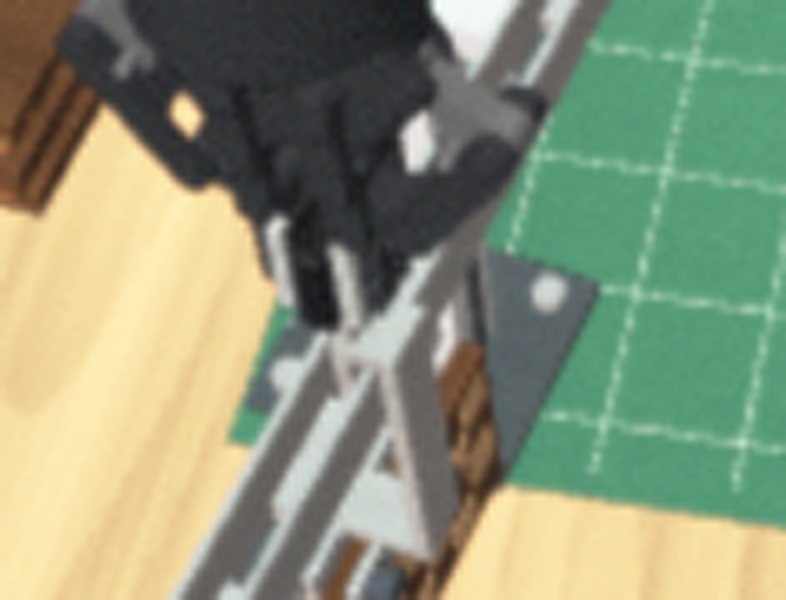

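The hook is in the channel with the strap in front of the lip; the catch was sideways and freed. Continue down.

Request:
servo_tool --pt "0 0 0.001 0 0" --pt "0 0 0 0 0"

```text
clock: 19.75
ee_pos: [587.9, 139.5, 265.3]
tool_rot: [0.995, -0.093, -0.016, -0.016]
force: [-1.1, 0.1, 2.2]
opening: 0.132
```

Request:
servo_tool --pt "0 0 0.001 0 0" --pt "0 0 0 0 0"

```text
clock: 19.95
ee_pos: [587.9, 139.5, 265.3]
tool_rot: [0.995, -0.093, -0.015, -0.016]
force: [-0.9, -0.3, 2.4]
opening: 0.131
```

```bash
python3 st.py
```

```text
t 19.95 pos [587.9 139.5 265.3] xang -10.68 ztilt [-0.028  0.034 -0.999] F [-0.9 -0.3  2.4] T [-0.13  0.28 -0.02] op 11.2
```

Request:
servo_tool --pt "0 0 -0.0005 0 0" --pt "0 0 0 0 0.012" --pt "0 0 0 0 0.014" --pt "0 0 0 0 0.017" --pt "0 0 0 0 0.022" --pt "0 0 0 0 0.03" --pt "0 0 0 0 0.03"

```text
clock: 20.65
ee_pos: [588.2, 139.6, 263.0]
tool_rot: [0.995, -0.093, -0.017, -0.016]
force: [-0.6, 0.1, -0.0]
opening: 0.35
```

```bash
python3 - <<'E'
from st import *
s,r=st()
im,d,P,K,T=look("side")
cv2.imwrite("pics/c9.png",cv2.resize(im[235:345,180:320],(764,600),interpolation=cv2.INTER_CUBIC))
E
```

```text
t 20.65 pos [588.2 139.6 263. ] xang -10.68 ztilt [-0.03   0.034 -0.999] F [-0.6  0.1 -0. ] T [ 0.   -0.03  0.05] op 29.9
```

View pics/c9.png

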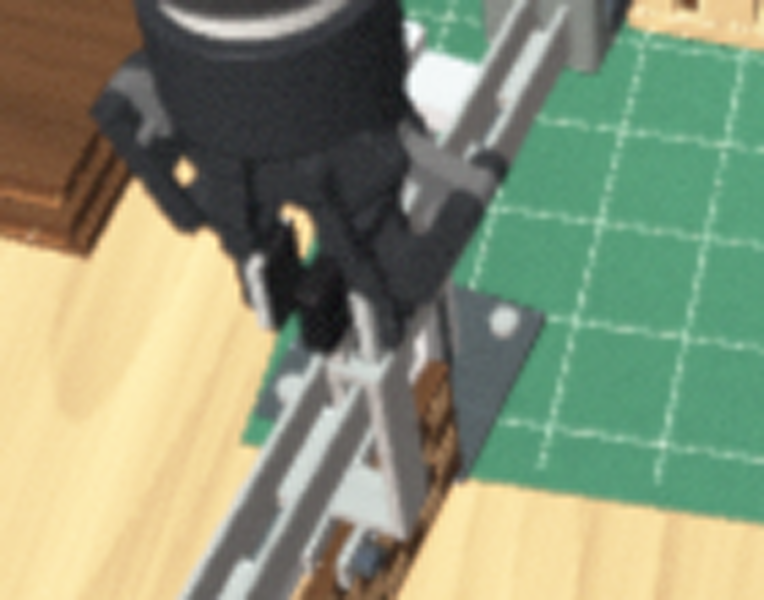

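Request:
servo_tool --pt "0 0 -0.004 0 0.036" --pt "0 0 -0.008 0 0.04" --pt "0 0 -0.01 0 0.04" --pt "0 0 -0.012 0 0.04" --pt "0 0 -0.015 0 0.04" --pt "0 0 -0.02 0 0.04" --pt "0 0 -0.02 0 0.04" --pt "0 0 -0.01 0 0.04" --pt "0 0 0 0 0.04"

```text
clock: 21.6
ee_pos: [591.4, 135.8, 372.7]
tool_rot: [0.995, -0.093, -0.013, -0.016]
force: [0.5, 1.5, 0.5]
opening: 0.47
```

```bash
python3 - <<'E'
from st import *
st()
for k in range(2):
    o=[]
    for i in range(8): im,d,P,K,T=look("side")
    X,Y,Z=P[...,0],P[...,1],P[...,2]
    # grip block and board points (dark/brown) near
    for lo,hi in((244,290),(228,246),(50,115)):
        m=(X>530)&(X<640)&(Y>50)&(Y<230)&(Z>lo)&(Z<hi); q=P[m]
        if len(q): print(k,(lo,hi),len(q),q.mean(0).round(1),"zmax",q[:,2].max().round(1),"ymid",(q[:,1].min()+q[:,1].max())/2)
    st()
cv2.imwrite("pics/c10.png",cv2.resize(im[210:350,170:330],(686,600),interpolation=cv2.INTER_CUBIC))
E
```

```text
t 21.6 pos [591.4 135.8 372.7] xang -10.69 ztilt [-0.023  0.035 -0.999] F [0.5 1.5 0.5] T [-0.07  0.04  0.02] op 40.2
0 (244, 290) 250 [585.8 142.5 270.6] zmax 283.7 ymid 139.03784948021845
0 (228, 246) 259 [589.8 147.7 231.1] zmax 244.8 ymid 140.02602429301325
0 (50, 115) 503 [593.6 154.   80.8] zmax 115.0 ymid 137.9842321760274
t 22.0 pos [590.4 135.8 368.8] xang -10.68 ztilt [-0.03   0.034 -0.999] F [ 0.8 -1.3 -0.2] T [-0.    0.02  0.02] op 39.8
1 (244, 290) 248 [585.6 142.6 270.7] zmax 283.3 ymid 139.6419318658342
1 (228, 246) 257 [589.3 147.  231.2] zmax 244.6 ymid 139.8346701572552
1 (50, 115) 507 [594.2 154.5  80.4] zmax 114.7 ymid 137.92332739771763
t 22.4 pos [590.7 135.8 369.7] xang -10.68 ztilt [-0.028  0.034 -0.999] F [ 0.3 -0.6  0.2] T [-0.06 -0.05  0.01] op 40.1
```

View pics/c10.png

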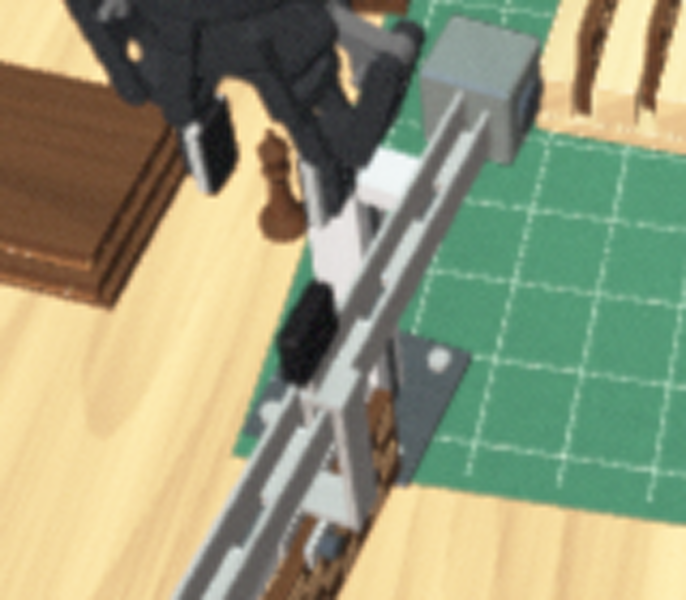

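```bash
python3 -c "
from bench import arm
print(arm.sign_off())"
```

```text
the job is handed in; nothing more can be done
None
```

The carrier is hanging on the finishing line with its hook seated in a pocket at about y = 139 mm. The job is handed in at about 22.5 s on the robot's clock.

**What I did:**
- **Pick:** I gripped the carrier in the nearest rack, lifted it clear of the slot and carried it in front of the rail.
- **Over the lip:** I felt the strap touch the lip lightly, backed off and lowered the hook behind it.
- **Feeling for the pocket:** The nose met a land with the tool at 274 mm. I slid it about 12 mm along the rail until it dropped in, lowered it home at 265.3 mm, then let go and backed off upward.

**What the last checks showed:**
- **Depth:** The drop from land to floor was about 8.7 mm, or 8 mm after allowing for the bar's give. The top of the grip reads about 280–283 mm; a home hook should give 280 and a land 288.
- **Stillness:** Two sets of camera readings 0.4 s apart agreed to about 0.6 mm. The robot was clear of the carrier, and the net forces I read stayed below about 5 N.

**What was less than ideal:**
- The tool picked up a tilt of about 2° during the fast sideways carry. I could not take it out, so the carrier leaned slightly until I released it.
- On the way down the hook caught lightly sideways, about 1 mm short of home. I eased it back 1 mm to free it.
- The two cameras disagreed by about 4 mm in x, so I settled the last few millimetres by touch.
- I did not measure the hanging angle closely. I judged it straight by eye and from the grip's x position.

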